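# Give the tubes a short shake

### The arm

A 6-joint arm with a two-finger parallel gripper is mounted at the origin on a cart in front of the work surface, level with it; the furniture and walls round the work are solid. World frame = base frame: x ahead of the robot, y to its left, z up, the work surface at z = 0. Lengths are in mm, angles in rad, forces in N, time in s.
With the tool pointing down it reaches from about 400 to 925 mm from the base axis. Payload 12.5 kg.
Tool frame: the origin (TCP) lies on the centre line of the jaws, within the pads' length; the fingertips stand 19 mm ahead of it and the grasp point (between the pads) is the TCP; y points along the fingers, x is the direction in which the jaws open and shut, and the axes are right-handed (so a half turn about y gives the same grasp; the last joint's range is limited). The gripper opens to 95 mm and grips with 3 to 60 N. Pads are 20 mm wide; open, the fingers measure 119 mm over their backs; the gripper's body (75 mm by 180 mm) begins 59 mm behind the grasp point.
Start: joints at [-1.447, 0.491, 1.559, -0, 1.092, -0.106], TCP at [142.386, -608.581, 233.661] pointing down, gripper open.
Joint ranges: [-3.1, 3.1], [-0.84, 2.19], [0.05, 2.79], [-1.13, 4.28], [0.06, 2.93], [-2.69, 2.69]. Speed limits (rad/s): [2.22, 2.22, 2.79, 3.14, 3.14, 3.14].

### API

Orientations are given as [roll, pitch, yaw] about the fixed x, y, z axes, in that order (R = Rz(yaw) Ry(pitch) Rx(roll)).
In Python, from cell import env gives the robot as it stands. The module is installed in compiled form; this text tells all that it offers.
- The arm moves only by the tool move_arm, never from a script. Its argument "rows" is a list of rows, each an object of numbers: "tx", "ty", "tz": the shift along the tool's x, y, z in cm; "rx", "ry", "rz": the turn, a rotation vector about the tool's x, y, z in rad; "grip": the opening in per cent of the stroke, from 0 (shut) to 100 (fully open). In form: [{"tx": .., "ty": .., "tz": .., "rx": .., "ry": .., "rz": .., "grip": ..}, ...]. A call has 1 to 10 rows; each row shifts and turns the commanded pose from where the row before left it, along the tool's axes as they then stand; what a row does not reach is not made up. A row lasts 1/12 s, in which the tool goes at most 41.7 mm and 7.16 degrees, less where a joint would pass 70% of its speed; a pose out of reach is approached as far as the arm can. A call is refused whole if a number of a shift passes 4.17 or a number of a turn 0.125, either way. A call with a gripper value outside its range is refused whole. The fingers move at their own pace and stop on an object; the grip force is fixed at half the most. Time passes only in rows, so rows that do not move let the fingers close. It gives the time, the measured TCP pose, the force and the opening at its end, in the units of the state.
- env.state(): the state, without advancing time (a new reading comes with each control period).
- env.read_camera(name): name is "scene" or "side" or "wrist"; returns (picture, depth): 480x640x3 uint8, blue, green, red; 480x640 float32, mm along the optical axis (not along the pixel's ray), 0 where there is no reading.
- env.calibration(name): a dict with "vertical_fov" (degrees; the focal length in pixels is half the picture's height over the tangent of half this angle, whatever the lens; pixels are square), "cx", "cy" (the principal point, pixels), "eye" and "rotation" of the camera in the world. Camera axes: x right, y up, looking along -z (the intrinsics and any distortion apply to the point x, -y, -z); pixel columns grow to the right and rows downward; lengths in mm; the calibration is good to about 2 mm. A picture is of the moment at which its call begins: read the wrist's pose just before it. calibration takes no time and is no camera call; for the wrist camera it gives the pose at the moment of the call.
- env.job_done(): hands the job in, once; it reports no verdict.
The state is a dict: "t": time; "joints": joint angles; "qvel": joint speeds; "tau": joint torques, N m; "eef_pos": TCP position; "tcp_rot": TCP orientation; "ft_force": force on the tool from outside, world axes, zero at the start; "moment": the same for the moment, N m; "opening": opening from 0.0 (shut) to 1.0 (fully open).
Only numpy, scipy, OpenCV 4.12 (cv2) and the standard library are available. Lean on these libraries where they do the work, as an engineer would, in place of code of your own. Each camera call takes 0.05 s, during which the arm holds its last target.

### The job

Give the tubes in the shaker a short shake using fingertip presses only, in this order: on its deck, press down the far end of the rocker that runs front to back, to switch the shaker on; then press down the right-hand end of the rocker that lies crosswise, to set it to fast; then press the round key fully down and keep it down. The program finishes while the fingers are still holding the round key down, with both rockers left fully over. Do not press the square key, and do not lift or shift the timer, the vial or the small dropper bottle standing beside the shaker.

Things in the scene. Friction and masses are not known exactly. Their poses are not given: they have to be found in the camera images.
- shaker: bench tube shaker, white, 150 (x) x 264 (y) mm, fixed to the worktop. Origin at the centre of its underside; x to its back, y to its left seen from the robot, z up. Flat deck at z = 55 mm. In front, at x = -36 mm, four off-white controls, each in a 52 mm square black frame 4 mm high, stand in a row at y = -93, -31, +31, +93 mm; which is where varies
- tube_block (a point): centre of the top of the aluminium block along the shaker's back, 40 (x) x 236 (y) mm, 17 mm above the deck, with five fixed capped tubes in it whose tops stand 44 mm above the block
- power (a joint): front-to-back rocker (rad): -0.2 near end down = off, +0.2 far end down = on; starts off. 47 mm long, 24 mm wide, pivot in the middle; top a shallow V, each facet sloping 0.2 rad up to its outer end. The end that is down lies level 10 mm above the deck, the other end rises to 19 mm. Moves when an end is pushed with 2 to 4 N, stays where it is left
- power_far_end (a point): on top of the front-to-back rocker's far facet, 15 mm from the pivot towards the shaker's back: where to press, straight down. It sinks about 6 mm from off to on and moves with the rocker
- speed (a joint): crosswise rocker (rad): -0.2 left end down = slow, +0.2 right end (to the shaker's -y) down = fast; starts on slow. The same rocker as the front-to-back one, turned a quarter, equally stiff; stays where it is left
- speed_right_end (a point): on top of the crosswise rocker's right-hand facet, 15 mm from the pivot towards the shaker's -y: where to press, straight down. It sinks about 6 mm from slow to fast and moves with the rocker
- round_key (a joint): travel of the round key (m), 0 at rest, 0.006 fully down; spring-loaded, 0.6 N to start and 4.2 N fully down, springs back when let go; top 14 mm above the deck at rest, 8 mm fully down. It shakes the tubes while held
- round_key_top (a point): centre of the top of the round key, 28 mm in diameter; moves with the key
- square_key (a joint): travel of the square key (m), 0 at rest, 0.006 fully down; spring-loaded, 0.6 N to start and 4.2 N fully down, springs back when let go; top 14 mm above the deck at rest, 8 mm fully down. Not to be pressed
- square_key_top (a point): centre of the top of the square key, 25 x 25 mm; moves with the key
- timer: loose flat timer, 60 x 68 x 24 mm, on the worktop left of the shaker; origin at the centre of its underside
- strip_vial: loose capped round vial, 46 mm across, 98 mm high, on the worktop left of the shaker towards the back; origin at the centre of its underside
- oil_bottle: loose small dropper bottle, 25 mm across, 62 mm high, on the worktop right of the shaker; origin at the centre of its underside

How it is judged (in metres and radians):
On the way, in this order (a step that is already met when the one before it is completed fails the run):
1. the front-to-back rocker is pressed over to on (value of joint power above 0.13 rad), for 0.2 s.
2. then the crosswise rocker is pressed over to fast (value of joint each of power, speed above 0.13 rad), for 0.2 s.
3. then the round key is pressed down by the fingers (all of step 2 and value of joint round_key above 0.0045 m and contact force between the fingers and round_key above 1 N), for 0.2 s.
At the end, for the whole second after the job is handed in: the fingers hold the round key at least 4.5 mm of its 6 mm down with more than 1 N, both rockers are over (power and speed above 0.13 of 0.2 rad), the square key is up, and timer, vial and dropper bottle are within 20 mm of where they stood (all of step 3 and value of joint square_key below 0.002 m and distance of each of timer, strip_vial, oil_bottle from where it was at the start of the episode below 0.02 m); the arm keeps its last pose, push and grip.
It fails at once if the crosswise rocker is pushed over before the shaker is switched on (value of joint speed above 0 rad and value of joint power below 0.1 rad).
It fails at once if the round key is pressed before the shaker is on and set to fast (value of joint round_key above 0.0025 m and value of joint any of power, speed below 0.1 rad).
It fails at once if the square key is pressed (value of joint square_key above 0.0025 m).
It fails at once if the timer, the vial or the dropper bottle is lifted or shifted more than 20 mm (distance of any of timer, strip_vial, oil_bottle from where it was at the start of the episode above 0.02 m).
It also fails if it takes over 45 s, if anything falls off the work surface, if the arm or the gripper's body presses on something with over 40 N, if the wrist force passes 120 N, or if a joint passes its speed limit or range.

## Working session

There is one attempt and no reset: what is moved stays moved. The work goes in short steps, Python scripts to look and compute and a tool call to move; the robot and the scene stay as the last step left them, time stands still between calls to the robot, and variables do not carry over. Pictures are saved under pics/ and viewed, and the job is handed in when it is done.

Besides the shell and the picture viewer there is one more tool, called as name([rows], argument=value, ...), one row to a line, values as JSON. move_arm: Moves the arm, as the interface text tells. Its arguments: {"type":"object","properties":{"rows":{"type":"array"}},"required":["rows"]}

```bash
mkdir -p pics; python3 - <<'E'
from cell import env
import cv2,numpy as np
np.set_printoptions(precision=4,suppress=True)
s=env.state();print({k:s[k] for k in('t','eef_pos','tcp_rot','ft_force','opening')})
for n in('scene','side','wrist'):
    c=env.calibration(n);print(n,c)
    p,d=env.read_camera(n);cv2.imwrite(f'pics/{n}0.png',p);np.save(f'pics/{n}0.npy',d)
E
```

```text
{'t': 0.0, 'eef_pos': array([ 142.3616, -608.3248,  233.0626]), 'tcp_rot': array([-1.5707,  0.0011, -1.341 ]), 'ft_force': array([-0.405 ,  0.3058,  0.3141]), 'opening': 1.004033242805507}
scene {'vertical_fov': 51.050572705527, 'cx': 314.50851325447155, 'cy': 237.6995027501613, 'eye': array([208.374 , 847.6644, 701.7786]), 'rotation': array([ 0.82  ,  0.0096, -2.6004])}
side {'vertical_fov': 54.42640452025302, 'cx': 328.32566444428954, 'cy': 241.65416384964797, 'eye': array([ 399.0982, -482.303 ,  454.652 ]), 'rotation': array([ 1.1235,  0.0239, -0.2129])}
wrist {'vertical_fov': 66.7837200118588, 'cx': 318.3622929981446, 'cy': 239.4389278730714, 'eye': array([ 209.901 , -593.2923,  383.4318]), 'rotation': array([-0.2523,  0.0009, -1.341 ])}
```

View pics/scene0.png

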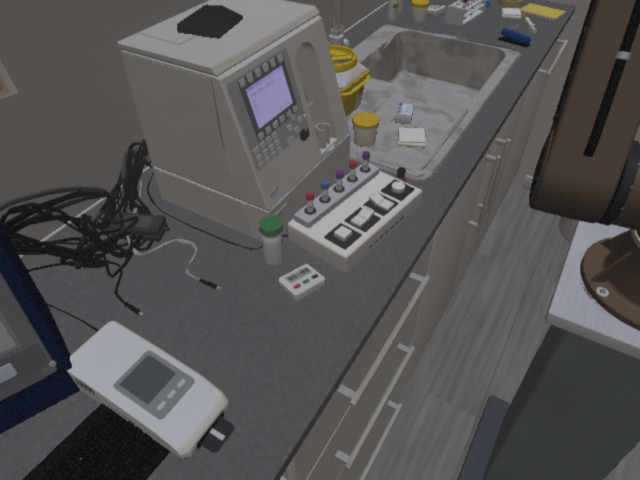

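View pics/side0.png

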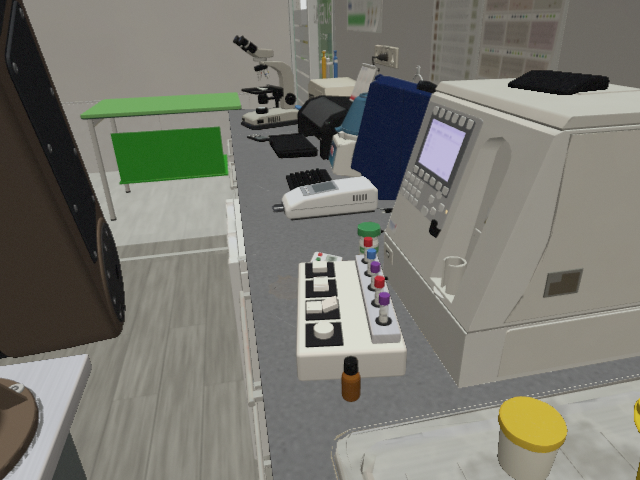

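View pics/wrist0.png

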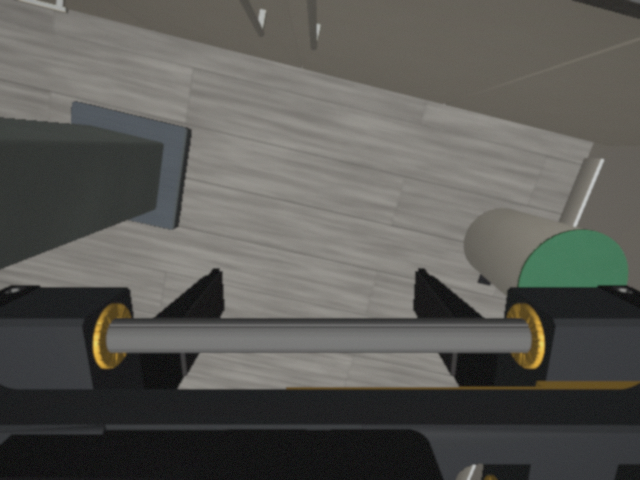

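```bash
python3 - <<'E'
import cv2
a=cv2.imread('pics/side0.png')[240:410,280:420];b=cv2.imread('pics/scene0.png')[140:310,250:440]
cv2.imwrite('pics/c1.png',cv2.resize(a,None,fx=3.5,fy=3.5,interpolation=2)[:600]);cv2.imwrite('pics/c2.png',cv2.resize(b,None,fx=3.5,fy=3.5,interpolation=2))
E
```

```text
(no output)
```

View pics/c1.png

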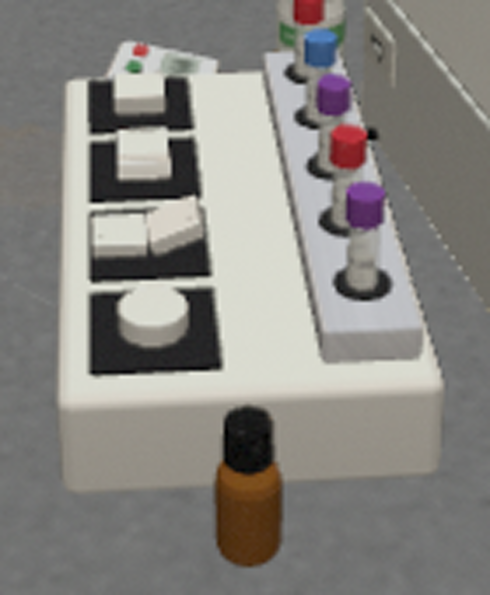

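View pics/c2.png

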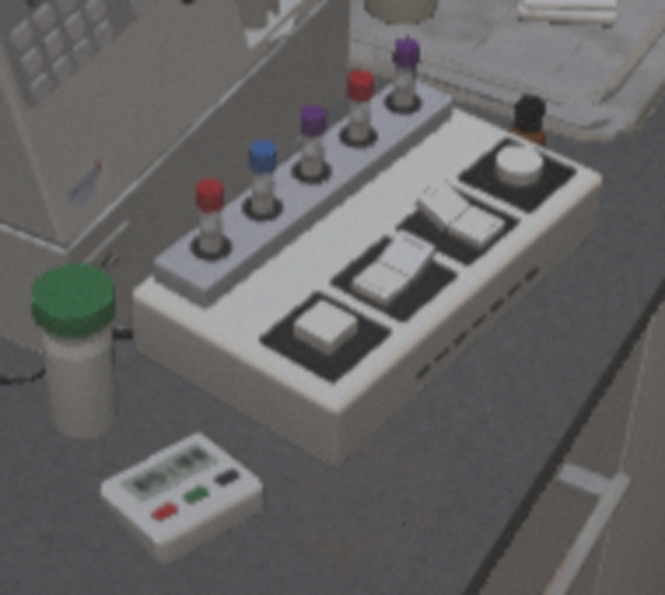

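Both views show, from right to left (-y to +y): round key, front-to-back rocker (far end up = off), crosswise rocker (right end up = slow) and square key. The dropper bottle stands off the right end. Next I measure the black frames.

```bash
cat > h.py <<'E'
import cv2,numpy as np
from scipy.spatial.transform import Rotation as R
np.set_printoptions(precision=2,suppress=True)
def ray(c,px):
    f=240/np.tan(np.radians(c['vertical_fov']/2)); px=np.atleast_2d(px)
    d=np.stack([(px[:,0]-c['cx'])/f,-(px[:,1]-c['cy'])/f,-np.ones(len(px))],1)
    return R.from_euler('xyz',c['rotation']).apply(d)
def onplane(c,px,z):
    d=ray(c,px);e=np.array(c['eye']);return e+d*((z-e[2])/d[:,2])[:,None]
def proj(c,P):
    f=240/np.tan(np.radians(c['vertical_fov']/2))
    q=R.from_euler('xyz',c['rotation']).inv().apply(np.atleast_2d(P)-c['eye'])
    return np.stack([c['cx']-f*q[:,0]/q[:,2],c['cy']+f*q[:,1]/q[:,2]],1)
E
python3 - <<'E'
from h import *
from cell import env
for n,(x0,y0,x1,y1) in {'side':(290,255,350,350),'scene':(315,170,425,255)}.items():
    p=cv2.imread(f'pics/{n}0.png');c=env.calibration(n)
    m=np.zeros(p.shape[:2],np.uint8);g=cv2.cvtColor(p,6)
    m[y0:y1,x0:x1]=(g[y0:y1,x0:x1]<70)*255
    cs,_=cv2.findContours(m,cv2.RETR_EXTERNAL,2)
    for k in cs:
        if cv2.contourArea(k)<150: continue
        h=cv2.convexHull(k)[:,0].astype(float)
        W=onplane(c,h,59)[:,:2]
        r=cv2.minAreaRect(W.astype(np.float32));print(n,cv2.boundingRect(k),np.array(r[0]),np.array(r[1]),r[2])
E
```

```text
side (306, 323, 37, 24) [495.08  37.82] [51.01 48.68] 80.2716064453125
side (306, 309, 34, 11) [502.97  85.02] [23.93 48.97] 82.40554809570312
side (306, 280, 31, 18) [515.36 158.59] [50.18 48.01] 80.47533416748047
side (306, 262, 29, 16) [525.85 220.9 ] [51.31 47.76] 80.63026428222656
scene (325, 224, 36, 25) [525.88 228.98] [49.82 49.49] 80.33405303955078
scene (382, 180, 32, 20) [495.27  46.88] [49.28 49.13] 80.67931365966797
```

move_arm([
  {"tz":4,"tx":-0.5,"ry":-0.068,"ty":-0.3,"grip":0},
  {"tz":4,"tx":-0.5,"ry":-0.068,"grip":0},
  {"tz":4,"tx":-0.5,"ry":-0.068,"grip":0},
  {"tz":4,"tx":-0.5,"ry":-0.068,"grip":0},
  {"tz":4,"tx":-0.5,"ry":-0.068,"grip":0},
  {"tz":4,"tx":-0.5,"ry":-0.068,"grip":0},
  {"tz":4,"tx":-0.5,"ry":-0.068,"grip":0},
  {"tz":4,"tx":-0.5,"ry":-0.068,"grip":0},
  {"tz":4,"tx":-0.5,"ry":-0.068,"grip":0},
  {"tz":4,"tx":-0.5,"ry":-0.068,"grip":0},
])

```text
validation failed for argument at $.ro...
```

move_arm([
  {"tx":-0.5,"ty":-0.3,"tz":4.0,"rx":0.0,"ry":-0.068,"rz":0.0,"grip":0.0},
])

```text
t: 0.23
eef_pos: [176.3, -596.2, 235.7]
tcp_rot: [-1.572, 0.001, -1.279]
ft_force: [0.4, -0.9, -0.9]
opening: 0.968
```

move_arm([
  {"tx":-0.5,"ty":0,"tz":4,"rx":0,"ry":-0.07,"rz":0,"grip":0},
  {"tx":-0.5,"ty":0,"tz":4,"rx":0,"ry":-0.07,"rz":0,"grip":0},
  {"tx":-0.5,"ty":0,"tz":4,"rx":0,"ry":-0.07,"rz":0,"grip":0},
  {"tx":-0.5,"ty":0,"tz":4,"rx":0,"ry":-0.07,"rz":0,"grip":0},
  {"tx":-0.5,"ty":0,"tz":4,"rx":0,"ry":-0.07,"rz":0,"grip":0},
  {"tx":-0.5,"ty":0,"tz":4,"rx":0,"ry":-0.07,"rz":0,"grip":0},
  {"tx":-0.5,"ty":0,"tz":4,"rx":0,"ry":-0.07,"rz":0,"grip":0},
  {"tx":-0.5,"ty":0,"tz":4,"rx":0,"ry":-0.07,"rz":0,"grip":0},
  {"tx":-0.5,"ty":0,"tz":4,"rx":0,"ry":-0.07,"rz":0,"grip":0},
  {"tx":-0.5,"ty":0,"tz":4,"rx":0,"ry":-0.07,"rz":0,"grip":0},
])

```text
t: 1.07
eef_pos: [473.7, -327.4, 236.4]
tcp_rot: [-1.571, 0.0, -0.569]
ft_force: [0.4, -1.0, -0.5]
opening: 0.285
```

```bash
cat > plan.py <<'E'
from h import *
def plan(p,yaw,tp,tyaw,n):
    d=(np.array(tp)-p)/n; dy=(tyaw-yaw)/n
    for i in range(n):
        r=R.from_euler('xyz',[-np.pi/2,0,yaw+i*dy]); print(np.round(r.inv().apply(d)/10,2), round(-dy,3))
E
python3 -c "
from plan import *
plan(np.array([473.7,-327.4,236.4]),-.569,[465,100,236],1.404,16)"
```

```text
[-1.49  0.    2.22] -0.123
[-1.2   0.    2.39] -0.123
[-0.9   0.    2.52] -0.123
[-0.58  0.    2.61] -0.123
[-0.26  0.    2.66] -0.123
[0.07 0.   2.67] -0.123
[0.4  0.   2.64] -0.123
[0.72 0.   2.57] -0.123
[1.03 0.   2.46] -0.123
[1.33 0.   2.32] -0.123
[1.6  0.   2.14] -0.123
[1.85 0.   1.92] -0.123
[2.08 0.   1.68] -0.123
[2.27 0.   1.41] -0.123
[2.42 0.   1.12] -0.123
[2.54 0.   0.82] -0.123
```

move_arm([
  {"tx":-1.5,"ty":0,"tz":2.2,"rx":0,"ry":-0.123,"rz":0,"grip":0},
  {"tx":-1.2,"ty":0,"tz":2.4,"rx":0,"ry":-0.123,"rz":0,"grip":0},
  {"tx":-0.9,"ty":0,"tz":2.5,"rx":0,"ry":-0.123,"rz":0,"grip":0},
  {"tx":-0.6,"ty":0,"tz":2.6,"rx":0,"ry":-0.123,"rz":0,"grip":0},
  {"tx":-0.3,"ty":0,"tz":2.7,"rx":0,"ry":-0.123,"rz":0,"grip":0},
  {"tx":0.1,"ty":0,"tz":2.7,"rx":0,"ry":-0.123,"rz":0,"grip":0},
  {"tx":0.4,"ty":0,"tz":2.6,"rx":0,"ry":-0.123,"rz":0,"grip":0},
  {"tx":0.7,"ty":0,"tz":2.6,"rx":0,"ry":-0.123,"rz":0,"grip":0},
])

```text
t: 1.73
eef_pos: [468.3, -113.8, 236.6]
tcp_rot: [-1.571, 0.0, 0.417]
ft_force: [0.4, 0.4, -0.8]
opening: 0.008
```

move_arm([
  {"tx":1.0,"ty":0,"tz":2.5,"rx":0,"ry":-0.123,"rz":0,"grip":0},
  {"tx":1.3,"ty":0,"tz":2.3,"rx":0,"ry":-0.123,"rz":0,"grip":0},
  {"tx":1.6,"ty":0,"tz":2.1,"rx":0,"ry":-0.123,"rz":0,"grip":0},
  {"tx":1.9,"ty":0,"tz":1.9,"rx":0,"ry":-0.123,"rz":0,"grip":0},
  {"tx":2.1,"ty":0,"tz":1.7,"rx":0,"ry":-0.123,"rz":0,"grip":0},
  {"tx":2.3,"ty":0,"tz":1.4,"rx":0,"ry":-0.123,"rz":0,"grip":0},
  {"tx":2.4,"ty":0,"tz":1.1,"rx":0,"ry":-0.123,"rz":0,"grip":0},
  {"tx":2.5,"ty":0,"tz":0.8,"rx":0,"ry":-0.123,"rz":0,"grip":0},
  {"tx":0,"ty":0,"tz":0,"rx":0,"ry":0,"rz":0,"grip":0},
  {"tx":0,"ty":0,"tz":0,"rx":0,"ry":0,"rz":0,"grip":0},
])

```text
t: 2.57
eef_pos: [466.1, 99.1, 236.5]
tcp_rot: [-1.571, 0.0, 1.396]
ft_force: [-0.2, -0.6, -0.2]
opening: 0.005
```

```bash
python3 - <<'E'
from h import *
from cell import env
s=env.state();print(s['t'],s['joints'],s['eef_pos'],s['tcp_rot'])
print(env.calibration('wrist'))
p,d=env.read_camera('wrist');cv2.imwrite('pics/w1.png',p);np.save('pics/w1.npy',d)
E
```

```text
2.5667 [ 0.07  0.28  1.91 -0.    0.96 -1.33] [466.11  99.1  236.48] [-1.57  0.    1.4 ]
{'vertical_fov': 66.7837200118588, 'cx': 318.3622929981446, 'cy': 239.4389278730714, 'eye': array([396.58, 110.55, 386.78]), 'rotation': array([-0.25,  0.  ,  1.4 ])}
```

View pics/w1.png

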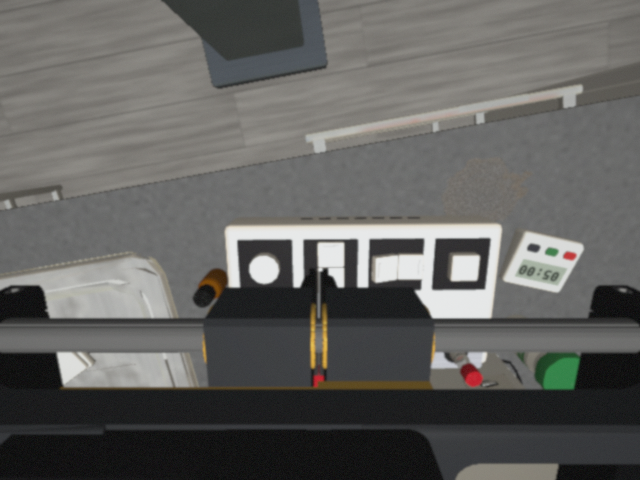

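The wrist view shows all four frames: round (265,265), front-to-back (331,260), crosswise (397,265) and square (461,265). I measure them here with a ray cast.

```bash
python3 - <<'E'
from h import *
from cell import env
p=cv2.imread('pics/w1.png');d=np.load('pics/w1.npy');c=env.calibration('wrist')
g=cv2.cvtColor(p,6);m=np.zeros_like(g);m[232:300,232:495]=(g[232:300,232:495]<75)*255
cs,_=cv2.findContours(m,cv2.RETR_EXTERNAL,2)
for z in (56,59):
  for k in cs:
    if cv2.contourArea(k)<300: continue
    W=onplane(c,cv2.convexHull(k)[:,0].astype(float),z)[:,:2]
    r=cv2.minAreaRect(W.astype(np.float32));print(z,cv2.boundingRect(k),np.array(r[0]),np.array(r[1]),r[2])
def pt(u,v):
    q=ray(c,[[u,v]])[0]; fwd=R.from_euler('xyz',c['rotation']).apply([0,0,-1]); return c['eye']+q*d[v,u]/(q@fwd)
for u,v in((265,267),(462,266),(298,260),(431,265),(298,232),(360,300),(245,250),(324,245),(338,245),(331,275),(380,268),(410,266)):print((u,v),pt(u,v))
# top edge of the shaker / round key & square key tops
for (x0,y0,x1,y1),z in (((245,250,284,288),69),((446,250,484,283),69)):
    mm=np.zeros_like(g);mm[y0:y1,x0:x1]=(g[y0:y1,x0:x1]>150)*255
    k=max(cv2.findContours(mm,0,2)[0],key=cv2.contourArea);M=cv2.moments(k)
    print(cv2.boundingRect(k),onplane(c,[M['m10']/M['m00'],M['m01']/M['m00']],z))
E
```

```text
56 (232, 241, 86, 59) [503.56  47.15] [83.33 58.75] 79.89934539794922
56 (320, 240, 103, 60) [519.33 138.42] [96.2  59.71] 79.90218353271484
56 (433, 239, 56, 50) [528.2  223.85] [49.84 49.15] 79.90167999267578
59 (232, 241, 86, 59) [502.6   47.72] [82.58 58.21] 79.89933013916016
59 (320, 240, 103, 60) [518.21 138.16] [95.33 59.17] 79.90221405029297
59 (433, 239, 56, 50) [527.01 222.81] [49.39 48.71] 79.90169525146484
(265, 267) [494.79  42.38  68.19]
(462, 266) [525.33 220.91  69.02]
(298, 260) [497.63  72.05  54.57]
(431, 265) [525.59 197.19  52.91]
(298, 232) [470.78  77.18  53.83]
(360, 300) [432.68 113.32 308.23]
(245, 250) [477.75  25.72  59.73]
(324, 245) [484.27  99.45  65.82]
(338, 245) [487.   112.06  64.08]
(331, 275) [513.51 100.94  67.26]
(380, 268) [512.68 146.08  72.69]
(410, 266) [518.68 174.81  64.45]
(249, 255, 30, 29) [[496.26  40.84  69.  ]]
(451, 255, 29, 26) [[527.15 223.2   69.  ]]
```

move_arm([
  {"tx":0.5,"ty":0,"tz":-2.7,"rx":0,"ry":-0.005,"rz":0,"grip":0},
  {"tx":0.5,"ty":0,"tz":-2.8,"rx":0,"ry":0,"rz":0,"grip":0},
  {"tx":0,"ty":3.2,"tz":0,"rx":0,"ry":0,"rz":0,"grip":0},
  {"tx":0,"ty":3.2,"tz":0,"rx":0,"ry":0,"rz":0,"grip":0},
  {"tx":0,"ty":3.2,"tz":0,"rx":0,"ry":0,"rz":0,"grip":0},
  {"tx":0,"ty":2.6,"tz":0,"rx":0,"ry":0,"rz":0,"grip":0},
  {"tx":0,"ty":0,"tz":0,"rx":0,"ry":0,"rz":0,"grip":0},
  {"tx":0,"ty":0,"tz":0,"rx":0,"ry":0,"rz":0,"grip":0},
])

```text
t: 3.28
eef_pos: [522.1, 97.6, 114.2]
tcp_rot: [-1.568, 0.001, 1.398]
ft_force: [0.2, -1.2, 1.0]
opening: 0.008
```

```bash
python3 - <<'E'
from h import *
from cell import env
s=env.state();print(s['t'],s['eef_pos'],s['tcp_rot'],s['ft_force'])
a,_=env.read_camera('side');b,_=env.read_camera('wrist');e,_=env.read_camera('scene')
a=cv2.resize(a[240:390,280:420],None,fx=3,fy=3,interpolation=2);e=cv2.resize(e[150:300,270:420],None,fx=2.5,fy=2.5,interpolation=2)
o=np.zeros((450,800,3),np.uint8);o[:450,:420]=a;o[:375,425:800]=e;cv2.imwrite('pics/m2.png',o);cv2.imwrite('pics/w2.png',b)
E
```

```text
3.2833 [522.07  97.56 114.22] [-1.57  0.    1.4 ] [ 0.19 -1.16  0.97]
```

View pics/m2.png

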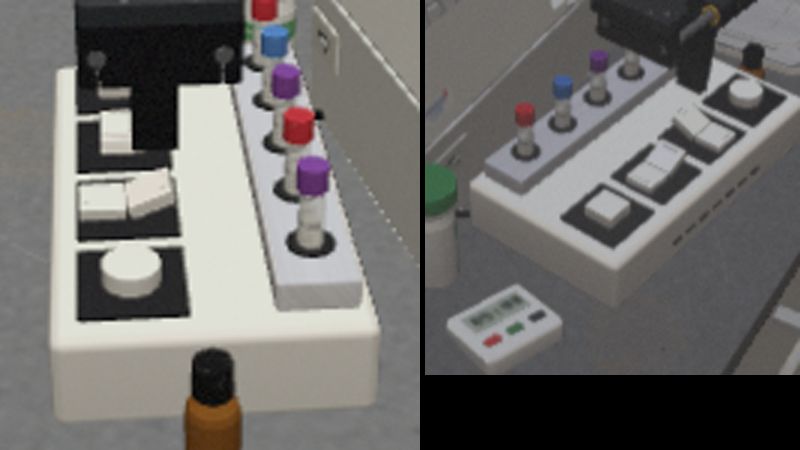

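View pics/w2.png

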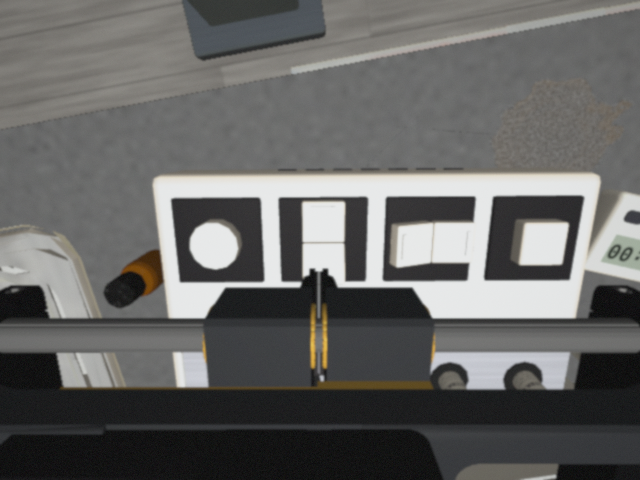

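```bash
python3 - <<'E'
from h import *
from cell import env
c=env.calibration('wrist')
g=cv2.cvtColor(cv2.imread('pics/w2.png'),6)
print('tip',proj(c,[[522,97.6,95.2],[521.8,99.5,74],[506,102.2,62],[495.6,41.1,69],[513.7,147.6,74],[516.4,163.4,62],[511.2+93*.168,132.8+93*.986,69]]))
for z,(x0,y0,x1,y1) in ((59,(165,190,267,286)),(59,(480,188,588,284)),(59,(378,190,480,284))):
    mm=np.zeros_like(g);mm[y0:y1,x0:x1]=(g[y0:y1,x0:x1]<75)*255
    k=max(cv2.findContours(mm,0,2)[0],key=cv2.contourArea)
    r=cv2.minAreaRect(onplane(c,cv2.convexHull(k)[:,0].astype(float),z)[:,:2].astype(np.float32));print(r)
E
```

```text
tip [[318.42 287.9 ]
 [321.68 272.59]
 [321.48 239.45]
 [211.26 242.96]
 [405.64 244.66]
 [428.46 239.08]
 [542.48 241.89]]
((497.1253356933594, 42.1644287109375), (50.2193717956543, 49.334022521972656), 80.1506118774414)
((527.3541870117188, 224.23580932617188), (50.992618560791016, 49.89628601074219), 80.57029724121094)
((517.3800659179688, 163.4675750732422), (50.17079544067383, 49.98439025878906), 80.53498840332031)
```

move_arm([
  {"tx":0.25,"ty":0,"tz":-0.05,"rx":0,"ry":0,"rz":0,"grip":0},
  {"tx":0,"ty":1.2,"tz":0,"rx":0,"ry":0,"rz":0,"grip":0},
  {"tx":0,"ty":0.6,"tz":0,"rx":0,"ry":0,"rz":0,"grip":0},
  {"tx":0,"ty":0.4,"tz":0,"rx":0,"ry":0,"rz":0,"grip":0},
  {"tx":0,"ty":0.4,"tz":0,"rx":0,"ry":0,"rz":0,"grip":0},
  {"tx":0,"ty":0.3,"tz":0,"rx":0,"ry":0,"rz":0,"grip":0},
  {"tx":0,"ty":0,"tz":0,"rx":0,"ry":0,"rz":0,"grip":0},
])

```text
t: 4.02
eef_pos: [523.3, 100.9, 85.5]
tcp_rot: [-1.571, 0.0, 1.4]
ft_force: [0.9, -0.5, 0.1]
opening: 0.003
```

move_arm([
  {"tx":0,"ty":0.15,"tz":0,"rx":0,"ry":0,"rz":0,"grip":0},
  {"tx":0,"ty":0,"tz":0,"rx":0,"ry":0,"rz":0,"grip":0},
])

```text
t: 4.18
eef_pos: [523.2, 100.9, 84.2]
tcp_rot: [-1.571, 0.0, 1.4]
ft_force: [0.9, 0.7, 1.0]
opening: 0.002
```

```bash
cat > look.py <<'E'
import sys
from h import *
from cell import env
n=sys.argv[1]
s=env.state();print(s['t'],s['eef_pos'],s['tcp_rot'],s['ft_force'])
a,_=env.read_camera('side');b,_=env.read_camera('wrist');e,_=env.read_camera('scene')
a=cv2.resize(a[240:390,280:420],None,fx=2.7,fy=2.7,interpolation=2);e=cv2.resize(e[150:300,270:420],None,fx=2.5,fy=2.5,interpolation=2)
o=np.zeros((600,800,3),np.uint8);o[:405,:378]=a;o[:375,425:800]=e;o[410:600,:600]=cv2.resize(b[160:350],None,fx=600/640,fy=1);cv2.imwrite(f'pics/{n}.png',o);cv2.imwrite(f'pics/{n}w.png',b)
E
python3 look.py m3
```

```text
4.1833 [523.25 100.92  84.16] [-1.57  0.    1.4 ] [0.92 0.7  1.03]
```

View pics/m3.png

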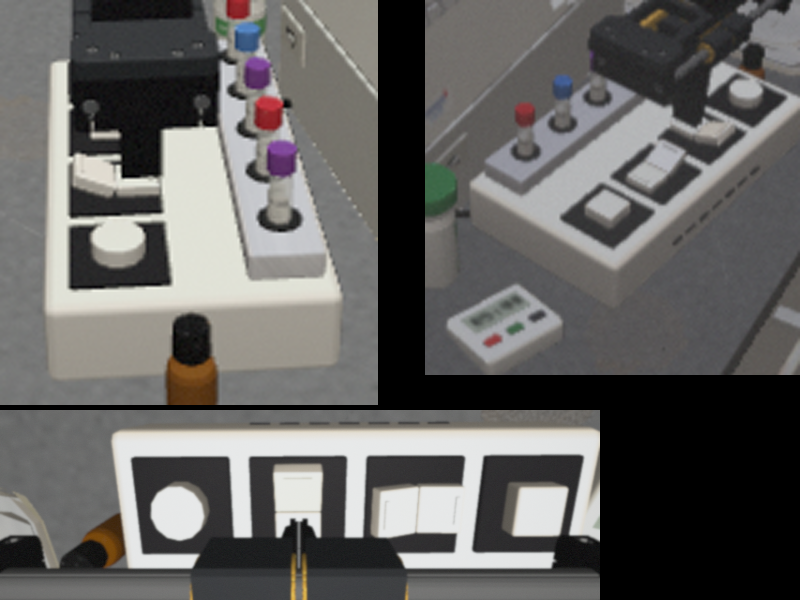

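The front-to-back rocker has tipped: its near end is up and its far end looks level under the fingers. I push slightly further to seat it.

move_arm([
  {"tx":0,"ty":0.1,"tz":0,"rx":0,"ry":0,"rz":0,"grip":0},
  {"tx":0,"ty":0.1,"tz":0,"rx":0,"ry":0,"rz":0,"grip":0},
  {"tx":0,"ty":0,"tz":0,"rx":0,"ry":0,"rz":0,"grip":0},
])

```text
t: 4.58
eef_pos: [523.1, 100.9, 83.8]
tcp_rot: [-1.572, -0.0, 1.4]
ft_force: [-5.3, -0.8, 24.4]
opening: 0.007
```

move_arm([
  {"tx":0,"ty":-1.6,"tz":0,"rx":0,"ry":0,"rz":0,"grip":0},
  {"tx":0,"ty":-1.6,"tz":0,"rx":0,"ry":0,"rz":0,"grip":0},
  {"tx":2.2,"ty":0,"tz":0.8,"rx":0,"ry":0,"rz":0,"grip":0},
  {"tx":2.3,"ty":0,"tz":0.8,"rx":0,"ry":0,"rz":0,"grip":0},
  {"tx":0,"ty":0,"tz":0,"rx":0,"ry":0,"rz":0,"grip":0},
  {"tx":0,"ty":0,"tz":0,"rx":0,"ry":0,"rz":0,"grip":0},
])

```text
t: 5.08
eef_pos: [514.4, 148.7, 114.0]
tcp_rot: [-1.57, 0.0, 1.402]
ft_force: [0.1, 0.4, 0.6]
opening: 0.004
```

```bash
python3 look.py m4
```

```text
5.0833 [514.41 148.68 113.95] [-1.57  0.    1.4 ] [0.08 0.41 0.57]
```

View pics/m4.png

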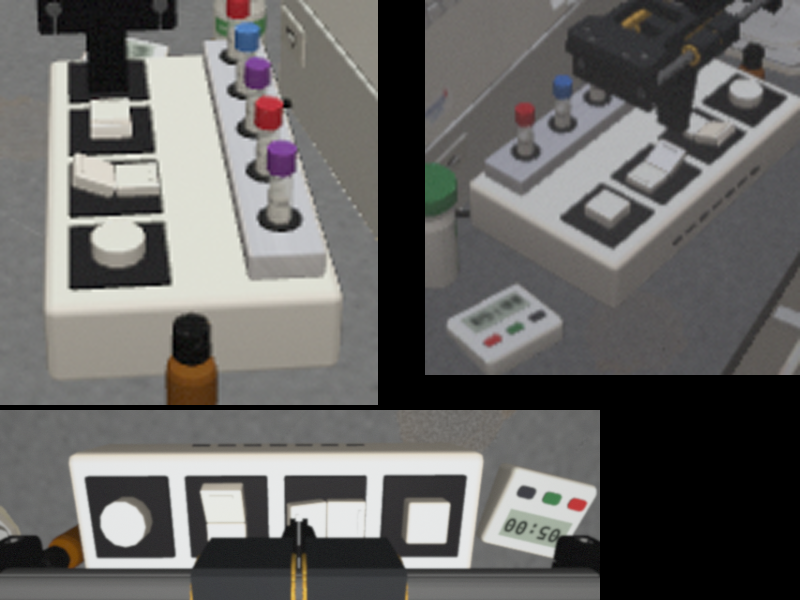

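The front-to-back rocker stays on (near end up, far end level), and the finger is above the right half of the crosswise rocker. I press there.

move_arm([
  {"tx":-0.05,"ty":1.2,"tz":0,"rx":0,"ry":0,"rz":0,"grip":0},
  {"tx":0,"ty":0.6,"tz":0,"rx":0,"ry":0,"rz":0,"grip":0},
  {"tx":0,"ty":0.4,"tz":0,"rx":0,"ry":0,"rz":0,"grip":0},
  {"tx":0,"ty":0.4,"tz":0,"rx":0,"ry":0,"rz":0,"grip":0},
  {"tx":0,"ty":0.3,"tz":0,"rx":0,"ry":0,"rz":0,"grip":0},
  {"tx":0,"ty":0.2,"tz":0,"rx":0,"ry":0,"rz":0,"grip":0},
  {"tx":0,"ty":0.1,"tz":0,"rx":0,"ry":0,"rz":0,"grip":0},
  {"tx":0,"ty":0,"tz":0,"rx":0,"ry":0,"rz":0,"grip":0},
  {"tx":0,"ty":0,"tz":0,"rx":0,"ry":0,"rz":0,"grip":0},
])

```text
t: 5.98
eef_pos: [515.1, 147.1, 83.8]
tcp_rot: [-1.572, 0.0, 1.4]
ft_force: [-6.2, -6.2, 23.6]
opening: 0.001
```

move_arm([
  {"tx":0,"ty":-1.6,"tz":0,"rx":0,"ry":0,"rz":0,"grip":0},
  {"tx":0,"ty":-1.7,"tz":0,"rx":0,"ry":0,"rz":0,"grip":0},
  {"tx":-3.6,"ty":0,"tz":0,"rx":0,"ry":0,"rz":0,"grip":0},
  {"tx":-3.6,"ty":0,"tz":0,"rx":0,"ry":0,"rz":0,"grip":0},
  {"tx":-3.5,"ty":0,"tz":0,"rx":0,"ry":0,"rz":0,"grip":0},
  {"tx":0,"ty":0,"tz":0,"rx":0,"ry":0,"rz":0,"grip":0},
  {"tx":0,"ty":0,"tz":0,"rx":0,"ry":0,"rz":0,"grip":0},
])

```text
t: 6.57
eef_pos: [496.8, 40.8, 115.3]
tcp_rot: [-1.571, -0.0, 1.397]
ft_force: [-0.2, 0.1, -0.1]
opening: 0.003
```

```bash
python3 look.py m5
```

```text
6.5667 [496.76  40.83 115.25] [-1.57 -0.    1.4 ] [-0.21  0.1  -0.08]
```

View pics/m5.png

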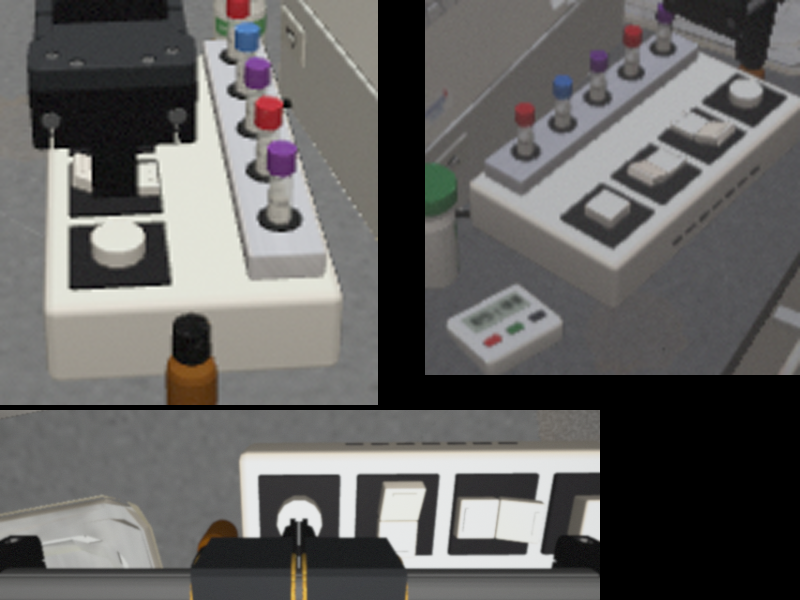

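Both rockers are over and the finger is centred over the round key. I press it.

move_arm([
  {"tx":0.05,"ty":1.3,"tz":0,"rx":0,"ry":0,"rz":0,"grip":0},
  {"tx":0,"ty":0.8,"tz":0,"rx":0,"ry":0,"rz":0,"grip":0},
  {"tx":0,"ty":0.4,"tz":0,"rx":0,"ry":0,"rz":0,"grip":0},
  {"tx":0,"ty":0.4,"tz":0,"rx":0,"ry":0,"rz":0,"grip":0},
  {"tx":0,"ty":0.4,"tz":0,"rx":0,"ry":0,"rz":0,"grip":0},
  {"tx":0,"ty":0.2,"tz":0,"rx":0,"ry":0,"rz":0,"grip":0},
  {"tx":0,"ty":0,"tz":0,"rx":0,"ry":0,"rz":0,"grip":0},
  {"tx":0,"ty":0,"tz":0,"rx":0,"ry":0,"rz":0,"grip":0},
])

```text
t: 7.38
eef_pos: [496.8, 43.1, 81.5]
tcp_rot: [-1.572, -0.0, 1.4]
ft_force: [-6.9, 4.4, 23.6]
opening: 0.004
```

move_arm([
  {"tx":0,"ty":0,"tz":0,"rx":0,"ry":0,"rz":0,"grip":0},
  {"tx":0,"ty":0,"tz":0,"rx":0,"ry":0,"rz":0,"grip":0},
  {"tx":0,"ty":0,"tz":0,"rx":0,"ry":0,"rz":0,"grip":0},
  {"tx":0,"ty":0,"tz":0,"rx":0,"ry":0,"rz":0,"grip":0},
])

```text
t: 7.72
eef_pos: [496.8, 43.1, 81.5]
tcp_rot: [-1.572, -0.0, 1.4]
ft_force: [-6.6, 4.2, 23.2]
opening: 0.001
```

```bash
python3 look.py m6
```

```text
7.7167 [496.78  43.09  81.54] [-1.57 -0.    1.4 ] [-6.62  4.24 23.15]
```

View pics/m6.png

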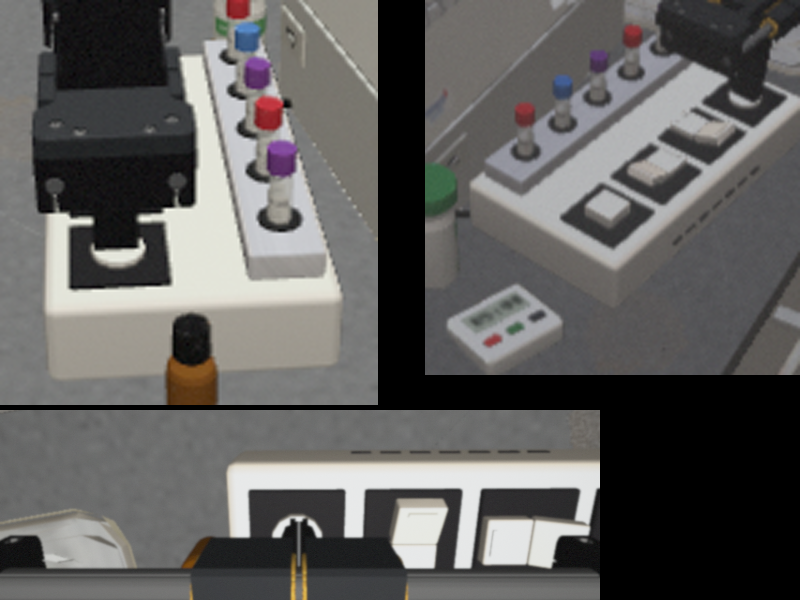

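The round key is down flush under the fingers with a steady 23 N. Both rockers are over, and the square key, bottle, timer and vial look as they did before.

```bash
python3 -c "
from cell import env
print(env.job_done())"
```

```text
the job is handed in; nothing more can be done
None
```

I pressed the front-to-back rocker to on, then the crosswise rocker to fast, then pressed the round key down. I handed the job in at about 8 s with the fingers still holding the key.

- **Presses:** each one ended at a hard stop of about 24 N. The fingertips stopped at about 64.8 mm for both rockers and 62.5 mm for the key, close to the expected 65 and 63 mm. The force on the round key held steady at about 23 N until hand-in.
- **Last pictures:** both rockers were over and the square key was up. The timer, vial and dropper bottle looked unmoved; I judged this by eye and did not measure it.
- **Disagreement:** the scene and side cameras differed by 8–9 mm in y on the positions of the controls. The close wrist views fell between the two, so I used those.
- **Not seen:** I read no joint values directly, so the rocker and key positions come from fingertip height, force and the pictures.

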